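# Lock the sloping reagent case

## Task

Lock up the reagent case for the night. First swing the steel hasp down over the brass turning staple until it lies flat against the case; then take the square key from its stand, push it fully home into the square socket of the staple, and turn it clockwise a quarter turn to its stop. Leave the key in the lock, and leave the bottle, the carton and the vial rack where they stand.

Things in the scene. Friction and masses are not known exactly. Their poses are not given: they have to be found in the camera images.
- case: White steel reagent case, fixed to the bench, wedge shaped: 220 deep (x) by 200 wide (y), 60 high at the front (-x, its low side, turned mostly to the robot's right) rising at 30 degrees to 187 at the back. Origin: centre of its underside, x to the back, z up. The sloping face carries hasp and staple on the middle line.
- hasp (a joint): Angle of the steel hasp on its hinge, rad: 0 = closed, lying flat on the slope, pointing down-slope, with its window round the staple; it grows as the hasp swings up and back towards the top of the slope (1.57 = at right angles to the face, 2.5 = limit). A stiff hinge: it stays where it is left (about 0.05 N m).
- hasp_hinge (a point): Middle of the hinge line, 5 off the slope. The frame turns with the hasp: y along the hinge (level), -x along the strap to its free end, z outward when closed. Strap 56 wide, 4 thick (2 either side of this line), 118 long from the hinge: solid 0 to 36, window 52 long by 34 wide from 36 to 88, solid tab 88 to 118.
- hasp_tip (a point): Middle of the solid tab at the free end of the hasp, on its outward side, 103 from the hinge; axes as hasp_hinge.
- staple (a joint): Angle of the brass turning staple, rad: near 0 = unlocked, its long head along the slope so that the hasp passes over; turned clockwise (seen from outside the face) to 1.57, its stop = head across the window, locked. It stays where it is left (about 0.04 N m).
- socket (a point): Centre of the mouth of the staple's square socket, 24 off the slope, 62 down-slope of the hinge. z points out of the face (30 degrees from vertical, leaning to the robot's right), x along the long head (up-slope when unlocked); the frame turns with the staple. Socket 11.2 square, sides along x and y, 21 deep, 1.5 chamfers. Head 46 long by 22 wide, its top level with the mouth.
- stand: Grey plastic block 60 x 60 x 40 high, fixed to the bench, origin under its centre. It has a 12 square hole, 25 deep, in the middle of the top, in which the key stands. It may be at the robot's left or right of the case.
- key: Loose steel key, 110 g. Origin at the centre of its lower end (tip), z up along the shank. Shank 10 square and 55 long (sides along x and y), then a flat wing 40 wide (x), 10 thick (y), 26 high, from 55 to 81 above the tip. In the stand its tip is 15 above the bench. Being square it fits the socket in any of four ways.
- key_grip (a point): Middle of the key's wing, 68 above its tip; axes as the key.
- bottle: Amber reagent bottle with a white cap, 64 across, 130 high, loose; origin under its centre. Leave alone.
- carton: Small cardboard carton 90 x 60 x 70 high, loose; origin under its centre. Leave alone.
- rack: Black vial rack 80 x 110 x 45 high with eight round holes, loose; origin under its centre. Leave alone.

How it is judged (in metres and radians):
On the way, in this order (a step that is already met when the one before it is completed fails the run):
1. the hasp lies closed over the staple (within 0.08 rad) (value of joint hasp below 0.08 rad), for 0.2 s.
2. with the hasp closed, the key stands fully home in the socket (tip at least 16 mm below the mouth, in line with it) (value of joint hasp below 0.08 rad and z of key in the frame of socket below -0.016 m and x of key in the frame of socket between -0.004 and 0.004 m and y of key in the frame of socket between -0.004 and 0.004 m and angle between the z axis of key and the z axis of socket, either way round below 0.17 rad), for 0.1 s.
3. the key, still home, has turned the staple clockwise to beyond 1.25 rad (all of step 2 and value of joint staple above 1.25 rad), for 0.2 s.
At the end, for the whole second after the job is handed in: The hasp is closed (within 0.08 rad), the staple is turned past 1.25 rad, the key stands at rest in the socket with its tip at least 16 mm below the mouth, within 4 mm of its axis and 0.17 rad of its direction (all of step 3 and linear speed of key below 0.03 m/s and angular speed of key below 0.3 rad/s); the robot touches nothing.
It fails at once if the bottle is pushed more than 30 mm or tipped over (distance of bottle from where it was at the start of the episode above 0.03 m or angle between bottle's own z axis and vertical above 0.5 rad).
It fails at once if the carton is pushed more than 30 mm or tipped over (distance of carton from where it was at the start of the episode above 0.03 m or angle between carton's own z axis and vertical above 0.5 rad).
It fails at once if the rack is pushed more than 30 mm or tipped over (distance of rack from where it was at the start of the episode above 0.03 m or angle between rack's own z axis and vertical above 0.5 rad).
It also fails if it takes over 69 s, if anything falls off the work surface, if the arm or the gripper's body presses on something with over 40 N, if the wrist force passes 120 N, or if a joint passes its speed limit or range.

## Robot

A 7-joint arm with a two-finger parallel gripper is mounted at the origin on the work surface. World frame = base frame: x ahead of the robot, y to its left, z up, the work surface at z = 0. Lengths are in mm, angles in rad, forces in N, time in s.
With the tool pointing down it reaches from about 400 to 850 mm from the base axis. Payload 10.4 kg.
Tool frame: the origin (TCP) lies on the mounting face of the last link; the fingertips stand 182 mm ahead of it and the grasp point (between the pads) lies 164 mm ahead of it; z points along the fingers, y is the line along which they close (so a half turn about z gives the same grasp; the last joint's range is limited). The gripper opens to 87 mm and grips with 3 to 60 N. Pads are 19 mm wide; open, the fingers measure 117 mm over their backs; the gripper's body (75 mm by 190 mm) begins 51 mm behind the grasp point.
Start: joints at [-0.023, 0.332, -0.065, 1.46, 0.022, 1.35, -0.088], TCP at [625.006, 0.015, 404.776] pointing down, gripper open.
Joint ranges: [-2.6, 2.6], [-0.5, 2.12], [-1.47, 1.34], [0.16, 2.42], [-1.27, 4.41], [0.06, 2.06], [-2.6, 2.6]. Speed limits (rad/s): [2.22, 2.22, 2.79, 2.79, 3.14, 3.14, 3.14].

## Interface

Orientations are given as a unit quaternion [w, x, y, z].
In Python, from plant import r gives the robot as it stands. Calls block until the motion is done:
- r.move_to(position, orientation): joint-space move of the TCP to a pose.
- r.move_straight(position, ori=None, rate=150, max_force=None): straight line of the TCP; ori=None keeps the orientation; rate is the mean speed in mm/s. With max_force (N) it stops when the force on the tool has changed by that much, and returns True; else False.
- r.move_j(angles): joint-space move.
- r.command_gripper(opening, grasp_force=None): finger opening in mm; grasp_force is the grip in N (None keeps the last); returns when the fingers have stopped.
- r.hold(seconds).
- r.inverse_kinematics(position, orientation): joint angles nearest the present ones, or None.
- r.get_image(name): name is "scene" or "side" or "wrist"; returns (picture, depth): 384x512x3 uint8, red, green, blue; 384x512 float32, mm along the optical axis (not along the pixel's ray), 0 where there is no reading.
- r.get_calibration(name): a dict with "fov_y" (degrees; the focal length in pixels is half the picture's height over the tangent of half this angle, whatever the lens; pixels are square), "cx", "cy" (the principal point, pixels), "distortion" ([k1, k2, p1, p2, k3] as OpenCV has them; the pictures are not rectified), "cam_to_world" (4x4, takes a point from camera to world coordinates). Camera axes: x right, y up, looking along -z (the intrinsics and any distortion apply to the point x, -y, -z); pixel columns grow to the right and rows downward; lengths in mm; the calibration is good to about 2 mm. A picture is of the moment at which its call begins: read the wrist's pose just before it. get_calibration takes no time and is no camera call; for the wrist camera it gives the pose at the moment of the call.
A pose or a line that the arm cannot do raises r.Unreachable and nothing moves.
- r.job_done(): hands the job in; it is judged then, once.
Readings, each from a call of its own:
- r.get_t(): time.
- r.get_q(): joint angles.
- r.get_qd(): joint speeds.
- r.get_joint_torque(): joint torques, N m.
- r.get_eef_pos(): TCP position.
- r.get_eef_rot(): TCP orientation.
- r.get_ft_force(): force on the tool from outside, world axes, zero at the start.
- r.get_moment(): the same for the moment, N m.
- r.get_grip_width(): finger opening in mm.
- r.get_grasp_force(): force on a finger pad.
Only numpy, scipy, OpenCV 4.12 (cv2) and the standard library are available. Lean on these libraries where they do the work, as an engineer would, in place of code of your own. Each camera call takes 0.05 s, during which the arm holds its last target. There are 200 camera calls.

## Working session

There is one attempt and no reset: what is moved stays moved. The work goes in short steps, each a Python script; the robot and the scene stay as the last script left them, time stands still between calls to the robot, and variables do not carry over. Pictures are saved under pics/ and viewed, at most 10 in all, crops included, and the job is handed in when it is done.

```bash
ls; mkdir -p pics; cat > h.py <<'E'
import numpy as np, cv2
from plant import r
from scipy.spatial.transform import Rotation as R
def cloud(name):
    c=r.get_calibration(name); im,d=r.get_image(name)
    f=192/np.tan(np.radians(c["fov_y"]/2)); K=np.array([[f,0,c["cx"]],[0,f,c["cy"]],[0,0,1]])
    v,u=np.mgrid[0:384,0:512]
    p=cv2.undistortPoints(np.stack([u.ravel(),v.ravel()],1).astype(np.float64)[:,None],K,np.array(c["distortion"],float))[:,0]
    z=d.ravel().astype(float); P=np.stack([p[:,0]*z,-p[:,1]*z,-z,np.ones_like(z)],1)@np.array(c["cam_to_world"]).T
    P=P[:,:3].reshape(384,512,3); P[d==0]=np.nan
    return im,d,P
def quat(M):
    q=R.from_matrix(M).as_quat(); return [q[3],q[0],q[1],q[2]]
E
python3 - <<'E'
from h import *
for n in("scene","side"):
    im,d,P=cloud(n); np.savez("pics/%s.npz"%n,im=im,P=P); cv2.imwrite("pics/%s.png"%n,im[:,:,::-1]); print(n,np.array(r.get_calibration(n)["cam_to_world"])[:3,3], r.get_t(), r.get_calibration(n)["distortion"])
E
```

```text
pics
scene [1184.16794349 -274.41885011 1234.29533012] 0.05 [-0.02422611  0.          0.          0.          0.        ]
side [  84.35285684 -595.49136362  636.80563636] 0.1 [0.00389163 0.         0.         0.         0.        ]
```

View pics/scene.png

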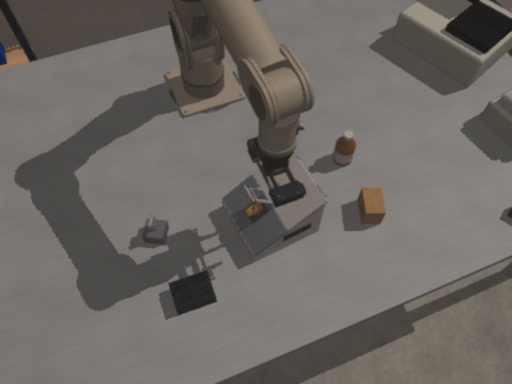

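View pics/side.png

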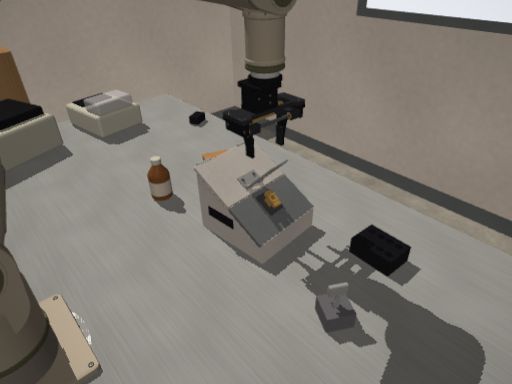

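The scene view shows the case in the centre, with the brass staple at about (254,210) and the hasp standing up at (258,195). The stand with its key is at (155,230), to the robot's right, and the rack is at (192,292). The side view agrees: staple (272,199), raised hasp (250,178), key (338,295).

```bash
python3 - <<'E'
import numpy as np,cv2
for n,pts in (("scene",dict(staple=(254,210),hasp=(258,195),key=(152,221),stand=(158,233),rack=(192,292),bottle=(348,135),carton=(371,198),slope=(262,228),slope2=(238,203))),("side",dict(staple=(272,199),hasp=(250,178),hasp2=(270,168),key=(338,293),stand=(335,312),rack=(380,245),slope=(290,225),slope2=(245,210),slope3=(300,210),bottle=(155,160)))):
    P=np.load(f"pics/{n}.npz")["P"]
    for k,(u,v) in pts.items(): print(n,k,P[v,u].round(0))
P=np.load("pics/side.npz")["P"]
im=np.load("pics/side.npz")["im"]
cv2.imwrite("pics/sidecrop.png",cv2.resize(im[130:350,180:400,::-1],None,fx=2.7,fy=2.7,interpolation=cv2.INTER_CUBIC))
# slope plane fit
c=np.load("pics/side.npz")["P"][205:235,235:305].reshape(-1,3)
best=(0,)
rng=np.random.default_rng(0); c=c[~np.isnan(c).any(1)]
for i in range(500):
    a=c[rng.choice(len(c),3,False)]; nn=np.cross(a[1]-a[0],a[2]-a[0]); nn/=np.linalg.norm(nn)+1e-9
    m=abs((c-a[0])@nn)<1.5
    if m.sum()>best[0]: best=(m.sum(),m)
q=c[best[1]]; nn=np.linalg.svd(q-q.mean(0))[2][2] if 0 else np.linalg.svd(q-q.mean(0),full_matrices=False)[2][2]; nn*=np.sign(nn[2])
print(best[0],len(c),nn,q.mean(0),np.degrees(np.arccos(nn[2])),np.degrees(np.arctan2(nn[1],nn[0])))
E
```

```text
scene staple [608. -48. 116.]
scene hasp [564. -18. 110.]
scene key [ 520. -321.   94.]
scene stand [ 535. -318.   43.]
scene rack [ 740. -283.   42.]
scene bottle [482. 311. 130.]
scene carton [677. 296.  69.]
scene slope [656. -44.  91.]
scene slope2 [548. -75.  76.]
side staple [609. -41. 105.]
side hasp [599.  31. 139.]
side hasp2 [675.  37. 135.]
side key [ 512. -328.   79.]
side stand [ 501. -335.   39.]
side rack [ 725. -287.   45.]
side slope [ 615. -100.   53.]
side slope2 [529. -31. 106.]
side slope3 [665. -86.  67.]
side bottle [473. 302. 130.]
1192 2092 [ 0.05097812 -0.50358424  0.86244081] [569.70515555 -67.98421004  81.24044268] 30.40824861921798 -84.21960700893779
```

View pics/sidecrop.png

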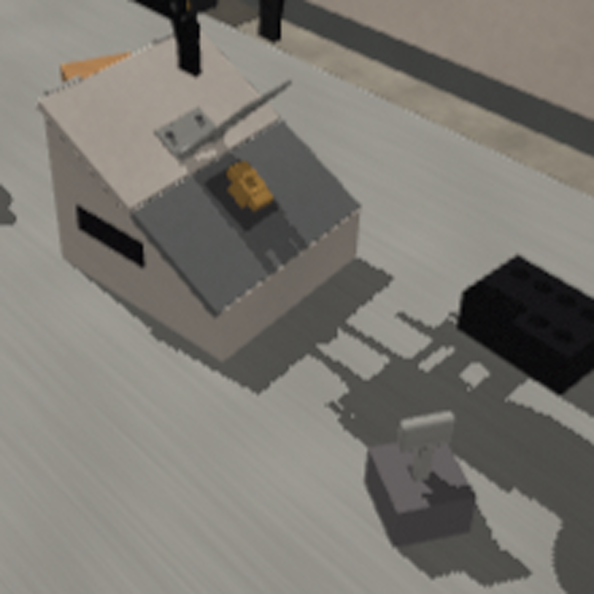

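```bash
cat >> h.py <<'E'
def case_axes(yaw):  # columns: up-slope, across, outward normal; yaw of case x
    return R.from_euler('z',yaw).as_matrix()@R.from_euler('y',-np.pi/6).as_matrix()
def tool(zdir,ydir):
    z=np.array(zdir,float);z/=np.linalg.norm(z); y=np.array(ydir,float); y-=z*(y@z); y/=np.linalg.norm(y)
    return np.stack([np.cross(y,z),y,z],1)
E
python3 - <<'E'
from h import *
A=case_axes(np.radians(96)); u,a,n=A.T; print(u,a,n)
s=np.array([609,-41,110.])
print("q",r.get_q().round(2) if hasattr(r.get_q(),'round') else r.get_q())
c=np.array(r.get_calibration("wrist")["cam_to_world"]); T=np.eye(4); w=r.get_eef_rot(); T[:3,:3]=R.from_quat([w[1],w[2],w[3],w[0]]).as_matrix(); T[:3,3]=r.get_eef_pos()
print((np.linalg.inv(T)@c).round(3), r.get_calibration("wrist")["fov_y"],w)
for d in(0,45,90,135,180,225,270,315):
    y=np.cos(np.radians(d))*u+np.sin(np.radians(d))*a
    M=tool(-n,y)
    o=[]
    for h in (164+47,400):
        q=r.inverse_kinematics(list(s+n*h),quat(M)); o.append(None if q is None else np.round(q,2))
    print(d,o)
for d in range(0,360,45):
    q=r.inverse_kinematics([515,-325,83+164],quat(tool([0,0,-1],[np.cos(np.radians(d)),np.sin(np.radians(d)),0]))); print("key",d,None if q is None else np.round(q,2))
E
```

```text
[-0.0905243   0.86128123  0.5       ] [-0.9945219  -0.10452846  0.        ] [ 0.05226423 -0.49726095  0.8660254 ]
q [-0.02  0.33 -0.06  1.46  0.02  1.35 -0.09]
[[-1.0000e-03  9.7000e-01  2.4100e-01  6.6643e+01]
 [ 1.0000e+00  1.0000e-03 -0.0000e+00 -2.0080e+00]
 [-0.0000e+00  2.4100e-01 -9.7000e-01  1.9883e+01]
 [ 0.0000e+00  0.0000e+00  0.0000e+00  1.0000e+00]] 64.25590502568699 [-4.37858168e-04  7.07113255e-01  7.07100020e-01 -4.62954414e-04]
0 [array([ 0.46,  0.54, -0.24,  1.47, -0.38,  1.35,  2.04]), array([ 0.5 ,  0.54, -0.15,  1.12, -0.39,  1.73,  2.02])]
45 [array([ 1.05,  0.9 , -1.25,  1.44,  0.33,  1.38,  2.34]), array([ 1.03,  0.83, -1.25,  1.08,  0.25,  1.74,  2.41])]
90 [array([-0.01,  0.55,  0.4 ,  1.5 , -0.67,  1.44, -2.47]), array([ 0.11,  0.56,  0.48,  1.15, -0.67,  1.81, -2.52])]
135 [array([ 0.09,  0.53,  0.26,  1.5 , -0.61,  1.41, -1.73]), array([ 0.19,  0.54,  0.35,  1.14, -0.61,  1.78, -1.77])]
180 [array([ 0.19,  0.52,  0.13,  1.49, -0.55,  1.39, -0.99]), array([ 0.26,  0.53,  0.24,  1.14, -0.56,  1.77, -1.02])]
225 [array([ 0.26,  0.52,  0.03,  1.49, -0.5 ,  1.38, -0.23]), array([ 0.34,  0.53,  0.11,  1.13, -0.51,  1.75, -0.26])]
270 [array([ 0.35,  0.53, -0.09,  1.48, -0.45,  1.36,  0.51]), array([ 0.42,  0.53, -0.03,  1.13, -0.45,  1.74,  0.48])]
315 [array([ 0.4 ,  0.53, -0.16,  1.48, -0.42,  1.36,  1.28]), array([ 0.45,  0.53, -0.07,  1.12, -0.43,  1.73,  1.26])]
key 0 [ 0.41  0.43  0.09  1.68 -0.05  1.03  0.52]
key 45 [ 0.48  0.43  0.01  1.68 -0.01  1.04  1.28]
key 90 [ 0.56  0.43 -0.09  1.67  0.04  1.04  2.03]
key 135 [ 1.36  0.82 -1.25  1.63  0.8   1.3   2.32]
key 180 [-0.33  0.74  1.16  1.72 -0.74  1.18 -2.11]
key 225 [ 0.19  0.45  0.38  1.7  -0.19  1.04 -1.73]
key 270 [ 0.26  0.44  0.29  1.69 -0.14  1.03 -0.98]
key 315 [ 0.33  0.43  0.19  1.69 -0.09  1.03 -0.23]
```

```bash
python3 - <<'E'
from h import *
A=case_axes(np.radians(96)); u,a,n=A.T
s=np.array([609,-41,110.])
r.move_to(list(s+n*380-u*50),quat(tool(-n,-a)))
im,d,P=cloud("wrist"); np.savez("pics/w1.npz",im=im,P=P); cv2.imwrite("pics/w1.png",im[:,:,::-1])
r.move_to([515-60,-325,83+164+190],quat(tool([0,0,-1],[0,-1,0])))
im,d,P=cloud("wrist"); np.savez("pics/w2.npz",im=im,P=P); cv2.imwrite("pics/w2.png",im[:,:,::-1])
print(r.get_t(),r.get_ft_force())
E
```

```text
2.3833 [ 0.13376827  0.3232087  -0.30941916]
```

View pics/w1.png

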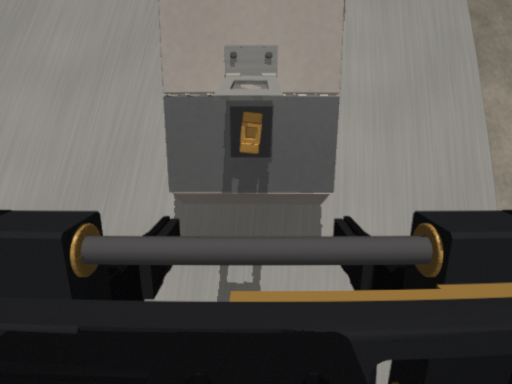

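View pics/w2.png

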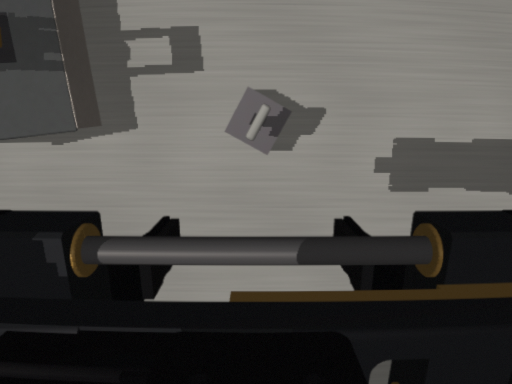

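The wrist views are clear. In w1 the staple socket is at about (251,132) and the hasp is nearly edge-on at (249,87). In w2 the key wing is at about (258,122), on the stand centre. Next I'll measure both numerically.

```bash
cat > meas.py <<'E'
from h import *
def plane(c,it=300,tol=1.0):
    c=c[~np.isnan(c).any(1)]; rng=np.random.default_rng(0); b=0
    for i in range(it):
        p=c[rng.choice(len(c),3,False)]; nn=np.cross(p[1]-p[0],p[2]-p[0]); nn/=np.linalg.norm(nn)+1e-9
        m=abs((c-p[0])@nn)<tol
        if m.sum()>b: b=m.sum();B=m
    q=c[B]; nn=np.linalg.svd(q-q.mean(0),full_matrices=False)[2][2]
    return nn*np.sign(nn[2]),q.mean(0),b,len(c)
if __name__=="__main__":
    D=np.load("pics/w1.npz"); im,P=D["im"],D["P"]
    n,c,b,N=plane(P[100:188,172:330].reshape(-1,3)); print("slope",n,c,b,N,np.degrees(np.arccos(n[2])),"az",np.degrees(np.arctan2(n[1],n[0])))
    yaw=np.arctan2(-n[1],-n[0]); A=case_axes(yaw); print("yaw",np.degrees(yaw))
    L=(P-c)@A   # up, across, out
    hsv=cv2.cvtColor(im,cv2.COLOR_RGB2HSV)
    # slope side edges -> middle line
    on=abs(L[...,2])<2.5
    ac=L[...,1][on&(abs(L[...,0])<60)]; ed=[]
    for row in range(110,185,5):
        x=L[row,:,1][on[row]]; ed.append((x.min(),x.max(),L[row,:,0][on[row]].mean()))
    print("edges",np.median(ed,axis=0), [np.round(e,1).tolist() for e in ed[::4]])
    x=L[...,0][on]; print("up range",x.min(),x.max())
    br=(hsv[...,1]>120)&(hsv[...,0]>8)&(hsv[...,0]<30); br[:95]=0; br[180:]=0; br[:,:220]=0; br[:,285:]=0
    t=br&(L[...,2]>19); print("brass",br.sum(),t.sum(),"h pct",np.nanpercentile(L[br][:,2],[5,25,50,75,95]))
    pts=L[t][:,:2].astype(np.float32); print("minrect up/across",cv2.minAreaRect(pts),"mean",pts.mean(0))
    # hasp: points well off face
    h=(L[...,2]>30)&(abs(L[...,1])<50)&(L[...,0]>0); h[110:]=0
    q=L[h]; print("hasp pts",len(q)); 
    for lo in range(30,140,10):
        s=q[(q[:,2]>lo)&(q[:,2]<=lo+10)]
        if len(s): print(lo,len(s),s.mean(0).round(1),s[:,1].min().round(1),s[:,1].max().round(1))
    D=np.load("pics/w2.npz"); im,P=D["im"],D["P"]
    z=P[...,2]; m=np.zeros(z.shape,bool); m[70:175,205:310]=1
    s=m&(abs(z-40)<6); p=P[s][:,:2].astype(np.float32); print("stand",cv2.minAreaRect(p),np.median(z[s]))
    k=m&(z>60); p=P[k]; print("key",k.sum(),cv2.minAreaRect(p[p[:,2]>88][:,:2].astype(np.float32)),np.percentile(p[:,2],[1,50,99]),p[p[:,2]>88].mean(0))
    print("bench z",np.nanmedian(z[60:80,330:400]))
    cr=np.hstack([cv2.resize(np.load("pics/w1.npz")["im"][75:175,205:305],None,fx=4,fy=4),cv2.resize(im[70:170,208:308],None,fx=4,fy=4)])
    cv2.imwrite("pics/crop.png",cr[:,:,::-1])
E
python3 meas.py
```

```text
slope [ 0.04957826 -0.49720318  0.86621648] [600.88437912 -52.84621655  89.07075237] 9461 13845 29.97809709476257 az -84.30561524349665
yaw 95.69438475650337
edges [-103.43508223  102.1516599     1.41494345] [[-104.4, 100.9, 42.6], [-103.3, 102.3, 19.3], [-103.5, 103.1, -4.6], [-104.0, 101.6, -29.3]]
up range -186.62921895485442 163.5227064600241
brass 816 692 h pct [ 2.52174091 22.83055049 23.68514195 24.25562308 25.03704996]
minrect up/across ((17.005706787109375, -1.295262336730957), (21.98613739013672, 46.086639404296875), 84.6380615234375) mean [17.514648  -1.3052511]
hasp pts 1238
30 155 [71.5 -1.9 37.1] -29.3 27.0
40 113 [70.2 -0.4 42. ] -28.5 26.2
50 46 [67.9 -0.8 55.1] -29.1 26.9
60 36 [65.4  0.6 64.8] -29.4 26.2
70 45 [63.3  0.5 73.9] -28.9 26.8
80 40 [60.8  5.8 84.5] -29.2 26.6
90 131 [58.8 -3.9 94.3] -29.3 26.8
100 174 [ 56.   -1.7 105.3] -29.2 26.0
110 437 [ 51.4  -0.6 117.8] -29.0 27.1
120 61 [ 51.   -2.2 120.3] -28.8 26.5
stand ((512.9984130859375, -324.4950256347656), (60.31096267700195, 60.49175262451172), 61.27366256713867) 40.11474785953908
key 372 ((512.9172973632812, -324.4129333496094), (9.966713905334473, 39.77018356323242), 61.47187423706055) [92.80785956 95.70489184 97.69969397] [ 513.16612123 -324.49675361   95.58104711]
bench z 0.16961654825948358
```

View pics/crop.png

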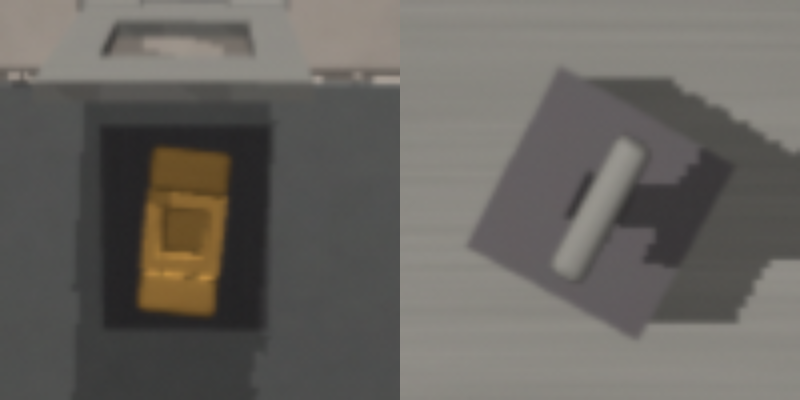

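The key measures 40×10 with its top at 96, and the stand measures 60×60 with its top at 40. The head is 22×46, 24 off the face, and the slope is at 30.0°, so every size matches what was given. The staple stands at about 0.094 rad and the hasp at about 1.33 rad. Now I'll close the hasp.

```bash
cat >> h.py <<'E'
C=np.array([600.884,-52.846,89.071]); AX=case_axes(np.radians(95.694)); U,AC,N=AX.T
S=lambda up,ac,out: C+AX@np.array([up,ac,out],float)
E
python3 - <<'E'
from h import *
print("socket",S(17,-1.2,24))
q=quat(tool(-N,-AC)); H=np.array([79,5.])
r.command_gripper(16)
F=lambda up,out: list(S(up,-1.2,out)+N*182)
r.move_to(F(90,200),q)
r.move_straight(F(90,104),rate=150)
for th,rr in ((65,106),(50,107),(35,108),(20,110),(8,112)):
    t=np.radians(th); p=H+rr*np.array([-np.cos(t),np.sin(t)])+2*np.array([np.sin(t),np.cos(t)])
    print(th,r.move_straight(F(p[0]+9.5,p[1]),rate=80,max_force=15),np.round(r.get_ft_force(),1))
print(r.move_straight(F(79-112+9.5,4),rate=30,max_force=10),np.round(r.get_ft_force(),1))
r.hold(0.3)
print("tip out",((np.array(r.get_eef_pos())-N*182-C)@AX).round(1))
r.move_straight(F(-23,60)); r.move_straight(F(-60,200))
im,d,P=cloud("wrist"); cv2.imwrite("pics/w3.png",im[:,:,::-1]); np.savez("pics/w3.npz",im=im,P=P)
L=(P-C)@AX
for u in (70,-10,-25,-35): 
    m=(abs(L[...,0]-u)<3)&(abs(L[...,1]+1)<10)&(L[...,2]<30); print(u,np.median(L[m][:,2]),m.sum())
print(r.get_t())
E
```

```text
socket [601.80797159 -50.01794205 118.35560969]
65 False [-0.6 -0.4  0.7]
50 False [-0.3 -0.2  0.3]
35 False [ 0.1 -0.3 -0.3]
20 False [-0.1 -0.2 -0.2]
8 False [-0.1  0.1  0.5]
True [-0.7 -1.3  7.1]
tip out [-23.2  -1.2   8.1]
70 6.785393824234127 112
-10 6.1094832675539275 85
-25 7.155941305336862 97
-35 7.10786130071909 84
10.925
```

View pics/w3.png

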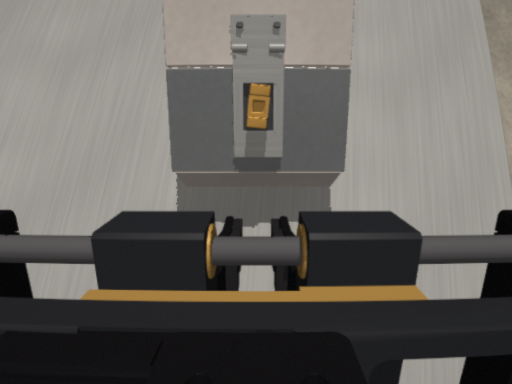

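The hasp now lies flat: its outer side is 7 off the slope all along, with the window round the staple at (259,105). Next I'll re-measure the staple from this view, then pick the key.

```bash
python3 - <<'E'
from h import *
D=np.load("pics/w3.npz"); im,P=D["im"],D["P"]; L=(P-C)@AX
hsv=cv2.cvtColor(im,cv2.COLOR_RGB2HSV); br=(hsv[...,1]>120)&(hsv[...,0]>8)&(hsv[...,0]<30); br[:70]=0; br[140:]=0; br[:,:235]=0; br[:,285:]=0
t=br&(L[...,2]>20); print("staple",t.sum(),cv2.minAreaRect(L[t][:,:2].astype(np.float32)),np.median(L[t][:,2]))
th=np.radians(61.4); q=quat(tool([0,0,-1],[np.cos(th),np.sin(th),0]))
K=np.array([513,-324.45,83+164.])
r.command_gripper(40)
r.move_to(list(K+[0,0,100]),q); print("q",np.round(r.get_q(),2))
r.move_straight(list(K),rate=100,max_force=10)
f0=np.array(r.get_ft_force())
r.command_gripper(0,40); r.hold(0.2)
print("grip",r.get_grip_width(),r.get_grasp_force(),"dF",np.round(np.array(r.get_ft_force())-f0,2),np.round(r.get_moment(),2))
print(r.move_straight(list(K+[0,0,25]),rate=50,max_force=8),np.round(np.array(r.get_ft_force())-f0,2))
print(r.move_straight(list(K+[0,0,120]),rate=150)); 
print("grip",r.get_grip_width(),r.get_grasp_force(),np.round(np.array(r.get_ft_force())-f0,2),np.round(r.get_moment(),2),r.get_t())
for n in("side","scene"):
    im,d,P=cloud(n); np.savez(f"pics/{n}2.npz",im=im,P=P)
im=np.load("pics/side2.npz")["im"]; cv2.imwrite("pics/side2.png",cv2.resize(im[130:350,230:430,::-1],None,fx=2.7,fy=2.7))
E
```

```text
staple 774 ((16.918500900268555, -1.2382736206054688), (21.937978744506836, 45.371395111083984), 84.36213684082031) 23.79056489198043
q [ 0.46  0.33  0.04  1.59 -0.01  1.22  1.57]
grip 9.696707267123015 39.996721632778645 dF [ 0.2   0.22 -0.29] [ 0.13 -0.02  0.01]
False [ 0.05 -0.19 -3.75]
False
grip 9.33990741853098 39.99723826535046 [-0.17  0.65 -3.44] [ 0.09 -0.05  0.06] 15.9833
```

View pics/side2.png

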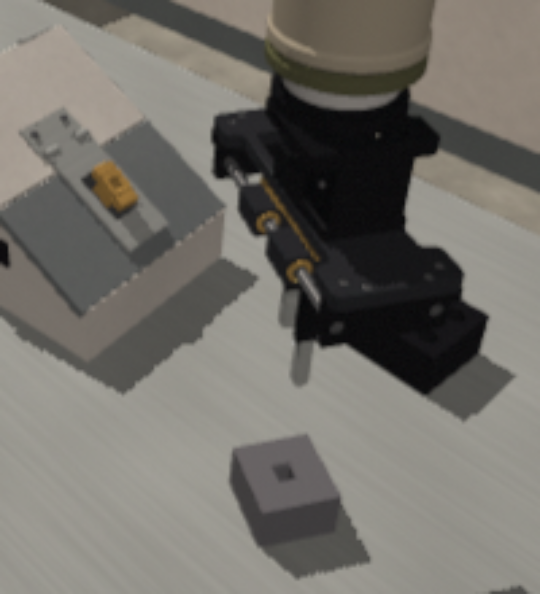

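The key is held with its shank roughly upright, and the stand is empty. Before inserting I'll check the shank's lean and offset in the hand.

```bash
python3 - <<'E'
from h import *
print(np.round(r.get_eef_pos(),1))
for n in("side2","scene2"):
    P=np.load(f"pics/{n}.npz")["P"]
    m=(np.hypot(P[...,0]-513,P[...,1]+324.4)<20)&(P[...,2]>125)&(P[...,2]<184)
    p=P[m]; print(n,len(p),p[:,2].min() if len(p) else 0)
    cam=np.array(r.get_calibration(n[:-1])["cam_to_world"])[:2,3]
    for lo in range(125,185,10):
        s=p[(p[:,2]>lo)&(p[:,2]<=lo+10)]
        if len(s)>3: print(lo,len(s),s.mean(0).round(1))
q0=r.get_q(); 
# dry IK of the insertion poses
b=np.radians(-5.5)
for d,h in((0,100),(0,47),(-90,47)):
    an=b+np.radians(d); y=np.cos(an)*U+np.sin(an)*AC
    q=r.inverse_kinematics(list(S(17,-1.2,24+h)+N*164),quat(tool(-N,y))); print(d,h,np.round(q,2))
E
```

```text
[ 512.7 -324.3  365.5]
side2 115 133.03759358817518
125 4 [ 511.6 -327.2  133.8]
135 25 [ 510.4 -325.9  139.6]
145 32 [ 510.6 -326.2  149.7]
155 28 [ 510.8 -325.8  159.7]
165 24 [ 510.5 -327.7  169.3]
scene2 37 136.9647707582742
135 8 [ 517.  -324.1  139.8]
145 9 [ 517.6 -323.1  148.6]
155 11 [ 517.4 -322.5  159.7]
165 6 [ 517.9 -324.1  169.3]
0 100 [ 0.45  0.5  -0.16  1.4  -0.4   1.47  1.96]
0 47 [ 0.43  0.51 -0.18  1.48 -0.41  1.37  1.97]
-90 47 [ 0.28  0.51  0.03  1.49 -0.5   1.39  0.46]
```

```bash
cat >> h.py <<'E'
B=np.radians(-5.5)
def Q(deg): an=B+np.radians(deg); return quat(tool(-N,np.cos(an)*U+np.sin(an)*AC))
def T(t,du=0,da=0): return list(S(16.95+du,-1.2+da,24+t)+N*232)  # key tip t above mouth
def where(): return ((np.array(r.get_eef_pos())-N*232-C)@AX-[16.95,-1.2,24]).round(2)
E
python3 - <<'E'
from h import *
r.move_to(T(80),Q(0)); r.move_straight(T(6),rate=80); r.hold(.2)
w=where(); print("hover",w,np.round(r.get_q(),2)); f0=np.array(r.get_ft_force())
e=w[:2]
hit=r.move_straight(T(-12,-e[0],-e[1]),rate=25,max_force=8); print(hit,where(),np.round(AX.T@(np.array(r.get_ft_force())-f0),1),np.round(r.get_moment(),2),r.get_grip_width(),r.get_t())
E
```

```text
hover [-0.04 -0.04  6.43] [ 0.44  0.51 -0.16  1.44 -0.41  1.42  1.97]
False [ -0.1    0.12 -12.08] [-1.6  0.4 -0.8] [-1.09 -0.01  0.04] 9.80975853026878 19.1333
```

It went straight in to 12 mm. Now I'll push it home.

```bash
python3 - <<'E'
from h import *
f0=np.array(r.get_ft_force())
hit=r.move_straight(T(-22.5),rate=20,max_force=20); r.hold(.2)
print(hit,where(),np.round(AX.T@(np.array(r.get_ft_force())-f0),1),np.round(r.get_moment(),2),r.get_grip_width(),r.get_t())
d=where()[2]
for a in range(-15,-91,-15):
    r.move_straight(T(max(d,-21)),Q(a),rate=60); print(a,where(),np.round(AX.T@(np.array(r.get_ft_force())-f0),1),np.round(AX.T@r.get_moment(),2),round(r.get_grip_width(),2),round(r.get_q()[6],2))
print(r.get_t())
E
```

```text
False [ -0.07   0.03 -20.63] [ 1.6  3.7 13.9] [-0.63  0.79  0.49] 9.907140390373742 20.0083
-15 [ -0.04   0.09 -20.46] [0.1 1.1 5.8] [ 0.65  1.02 -0.  ] 9.19 1.73
-30 [  0.16  -0.06 -20.44] [1.4 1.6 7.9] [0.57 0.6  0.03] 10.05 1.48
-45 [  0.39  -0.24 -20.48] [3.6 1.2 7.6] [0.26 0.25 0.03] 9.87 1.23
-60 [  0.59  -0.42 -20.49] [ 3.4 -1.6  6.6] [-0.13  0.1   0.03] 9.67 0.99
-75 [  0.71  -0.63 -20.48] [ 5.2 -3.6  5.7] [-0.75 -0.04 -0.  ] 9.58 0.74
-90 [  0.74  -0.75 -20.47] [ 5.2 -6.3  5.3] [-1.51 -0.17  0.  ] 9.76 0.49
22.4583
```

```bash
python3 - <<'E'
from h import *
for a in (-94,-98):
    r.move_straight(T(-20.5,.4,-.4),Q(a),rate=30); r.hold(.2); print(a,where(),np.round(AX.T@r.get_moment(),2),round(r.get_grip_width(),2),np.round(r.get_ft_force(),1))
r.hold(.2)
r.command_gripper(40); r.hold(.2)
r.move_straight(T(80,.4,-.4),rate=100)
r.move_straight(list(np.array(T(120))-U*80),Q(-90),rate=150); r.hold(.2)
im,d,P=cloud("wrist"); cv2.imwrite("pics/w4.png",im[:,:,::-1]); np.savez("pics/w4.npz",im=im,P=P)
L=(P-C)@AX; 
k=(abs(L[...,0]-17)<35)&(abs(L[...,1]+1)<35)
m=k&(L[...,2]>50); print("key top",m.sum(),np.percentile(L[m][:,2],[5,50,95]),cv2.minAreaRect(L[m][:,:2].astype(np.float32)))
m=k&(abs(L[...,2]-23.5)<2.5); print("head",m.sum(),cv2.minAreaRect(L[m][:,:2].astype(np.float32)))
for u in (-25,-35):
    m=(abs(L[...,0]-u)<3)&(abs(L[...,1]+1)<10)&(L[...,2]<30); print(u,np.median(L[m][:,2]),m.sum())
print(r.get_t())
E
```

```text
-94 [  0.82  -1.01 -20.44] [-1.52  0.1   0.07] 9.59 [5.2 0.6 3.4]
-98 [  0.87  -1.11 -20.46] [-1.61  0.19  0.18] 9.63 [5.1 1.2 2.2]
key top 544 [80.96406443 83.47191735 84.88657699] ((16.357219696044922, -0.7686281204223633), (10.292900085449219, 38.99300003051758), 79.92780303955078)
head 669 ((17.26782989501953, -1.2680244445800781), (22.304241180419922, 46.04537582397461), 0.2066611498594284)
-25 7.128824624024618 96
-35 7.018280011676112 89
26.7333
```

View pics/w4.png

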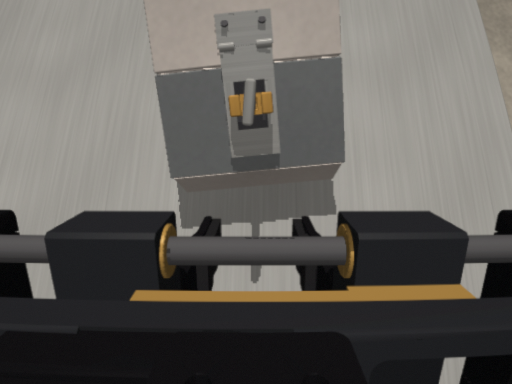

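The staple head is square across the window (90°) and the hasp is flat. The key top is about 84 off the slope, which puts its tip about 21 below the mouth. The robot is clear of everything.

```bash
python3 -c "
from plant import r
print(r.job_done())"
```

```text
the job is handed in; nothing more can be done
None
```

The job is handed in at about 27 s of the 69 s allowed; the result wasn't reported back. By my last measurement the hasp is flat, the key is fully home and left in the lock with the staple turned to its stop, and no move went near the bottle, carton or rack.

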